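# Turn the tin carousel to the arrow

## Task

Push the rim of the wooden tin carousel round with the fingers, either way, until the tin with the red lid stands in line with the yellow arrow on the fixed base, ready for the next food parcel. Turn it gently, do not touch, lift or tip the tins, and do not knock about the other things on the bench. Finish with the carousel at rest and the hand clear of it.

Things in the scene. Friction and masses are not known exactly. Their poses are not given: they have to be found in the camera images.
- base: Fixed dark base of the carousel; it never moves in a run. Origin: on the vertical turning axis, at bench height; z up. Its local -x axis is the front: there a black tongue 70 mm wide and 12 mm high reaches 215 mm out from the axis, with a solid yellow arrow (lying 145 to 209 mm out) that points at the axis. The line of the arrow is the local -x axis.
- carousel: Wooden turntable, disc 290 mm across, its top 30 mm above the bench. Turns endlessly either way about the base's axis (friction about 0.07 N m, stops at once when not pushed). Origin on the axis, 14 mm above the bench; turns with the disc. Six places for tins at local angles 0, 60 .. 300 degrees, one empty; radial dividers 4 mm thick, top 52 mm above the bench, between them.
- peg (a point): Top centre of one of six equal black finger pegs that stand upright on the carousel's rim, 132 mm from the axis, each 12 mm thick, tops 80 mm above the bench. They stand at carousel-local angles 30, 90, 150, 210, 270, 330 degrees (anticlockwise from local x seen from above), at the outer ends of the dividers; this one is at 30. Turns with the carousel.
- hub (a point): Top centre of the carousel's aluminium hub, on the turning axis: 40 mm across, top 75 mm above the bench.
- tin_red: THE MARKED TIN: red label and red lid. Loose round tin 54 mm across, 45 mm high, standing in one of the places of the carousel, its axis 70 mm from the turning axis, its top 75 mm above the bench. Origin: centre of its underside.
- tin_green: Tin of the same size (54 mm across, 45 mm high) with a green label and a plain steel lid, loose, in another place of the carousel. Origin: centre of its underside.
- tin_blue: Tin of the same size (54 mm across, 45 mm high) with a blue label and a plain steel lid, loose, in another place of the carousel. Origin: centre of its underside.
- tin_white: Tin of the same size (54 mm across, 45 mm high) with a white label and a plain steel lid, loose, in another place of the carousel. Origin: centre of its underside.
- tin_black: Tin of the same size (54 mm across, 45 mm high) with a black label and a plain steel lid, loose, in another place of the carousel. Origin: centre of its underside.
- soup_can: Loose bystander on the bench: tall green-label can, 74 mm across, 105 mm high. Origin: centre of its underside.
- jar: Loose bystander: amber jar, 68 mm across, 100 mm high. Origin: centre of its underside.
- carton: Loose bystander: upright orange carton, 60 x 130 x 170 mm (x, y, z). Origin: centre of its underside.
- tape_roll: Loose bystander: ring-shaped roll lying flat, 100 mm across, 48 mm high. Origin: centre of its underside.
There are look-alikes about, which are no part of the job. Leave any orange or turquoise look-alike of the tin_white alone.

How it is judged:
By the outcome, as a careful person would: the job done as asked, in the order asked, and still so for the second after the job is handed in, with the robot touching nothing.
It also fails if it takes over 51 s, if anything falls off the work surface, if the arm or the gripper's body presses on something with over 40 N, if the wrist force passes 120 N, or if a joint passes its speed limit or range.

## Robot

A 7-joint arm with a two-finger parallel gripper is mounted at the origin on the work surface. World frame = base frame: x ahead of the robot, y to its left, z up, the work surface at z = 0. Lengths are in m, angles in degrees, forces in N, time in s.
With the tool pointing down it reaches from about 0.35 to 0.775 m from the base axis. Payload 3.1 kg.
Tool frame: the origin (TCP) lies on the centre line of the jaws, within the pads' length; the fingertips stand 17 mm ahead of it and the grasp point (between the pads) lies 2 mm behind it (robot.tip_reach is the distance from the TCP to the fingertips, in m); z points along the fingers, y is the direction in which the jaws open and shut (so a half turn about z gives the same grasp; the last joint's range is limited). The gripper opens to 85 mm and grips with 20 to 120 N. Pads are 22 mm wide; open, the fingers measure 114 mm over their backs; the gripper's body (76 mm by 85 mm) begins 54 mm behind the grasp point. The pads swing forward as they close: fully open they stand 13 mm farther back than shut.
Start: joints at [-78.421, 17.813, 0.802, 86.603, -0.252, 75.585, -1.558], TCP at [0.133, 0.534, 0.214] pointing down, gripper open.
Joint ranges: [-154.91, 154.91], [-16.99, 109.72], [-72.82, 74.43], [7.12, 147.25], [-82.49, 262.49], [11.32, 116.49], [-174.64, 174.64]. Speed limits (degrees/s): [159.86, 159.86, 180, 180, 180, 180, 180].

## Interface

Orientations are given as [roll, pitch, yaw] about the fixed x, y, z axes, in that order (R = Rz(yaw) Ry(pitch) Rx(roll)).
In Python, from station import robot, fingers, vision, workorder, recognise gives the robot as it stands. Calls block until the motion is done:
- robot.move_to(position, orientation): joint-space move of the TCP to a pose.
- robot.line_to(position, orientation=None, velocity=0.15, f_stop=None): straight line of the TCP; orientation=None keeps the orientation; velocity is the mean speed in m/s. With f_stop (N) it stops when the force on the tool has changed by that much, and returns True; else False.
- robot.move_j(angles): joint-space move.
- fingers.gripper_to(opening, force=None): opening from 0.0 (shut) to 1.0 (fully open); force is the grip in N (None keeps the last); returns when the fingers have stopped.
- robot.pause(seconds).
- robot.inverse_kinematics(position, orientation): joint angles nearest the present ones, or None.
- vision.grab_frame(name): name is "side" or "top" or "wrist"; returns the picture (480x640x3 uint8, red, green, blue); there is no depth.
- vision.calibration(name): a dict with "mtx" (3x3 intrinsics, pixels), "extrinsics" (4x4, takes a point from world to camera coordinates); the wrist camera has in their place "T_tool_cam" (4x4, takes a point from camera to tool coordinates, whose origin is the TCP and whose axes are the flange's). Camera axes: x right, y up, looking along -z (the intrinsics and any distortion apply to the point x, -y, -z); pixel columns grow to the right and rows downward; lengths in m; the calibration is good to about 2 mm. A picture is of the moment at which its call begins: read the wrist's pose just before it. calibration takes no time and is no camera call.
A pose or a line that the arm cannot do raises robot.PlanningError and nothing moves.
- workorder.close_job(): hands the job in, once; it reports no verdict.
Trained networks look in the newest picture that a camera, given by its name, has taken for a name from the list of things; names that differ only in an ending like _2 or _b are one class to them, and where a whole thing is asked for, a point or a joint stands for the part that bears it (a point fixed in the world has none). Each returns a list of dicts, best first, with "p" (0 to 1); they miss things now and then, are a little off and sometimes report something else, mostly with a low value. They report only what shows in the picture. A call takes as long as a camera call. They do not tell look-alikes from the thing itself.
- recognise(label, camera): "rect" ([centre column, centre row, width, height] in pixels, round what is visible of it).
Readings, each from a call of its own:
- robot.current_time_s(): time.
- robot.current_joint_positions(): joint angles.
- robot.current_dq(): joint speeds.
- robot.current_joint_torque(): joint torques, N m.
- robot.current_tool_pos(): TCP position.
- robot.current_eef_rot(): TCP orientation.
- robot.current_contact_force(): force on the tool from outside, world axes, zero at the start.
- robot.current_torque(): the same for the moment, N m.
- robot.current_finger_gap(): opening from 0.0 (shut) to 1.0 (fully open).
Only numpy, scipy, OpenCV 4.12 (cv2) and the standard library are available. Lean on these libraries where they do the work, as an engineer would, in place of code of your own. Each camera call takes 0.05 s, during which the arm holds its last target.

## Working session

There is one attempt and no reset: what is moved stays moved. The work goes in short steps, each a Python script; the robot and the scene stay as the last script left them, time stands still between calls to the robot, and variables do not carry over. Pictures are saved under pics/ and viewed, and the job is handed in when it is done.

```bash
mkdir -p pics; ls; python3 - <<'E'
from station import robot, fingers, vision, workorder, recognise
import cv2
for n in ["top","side"]:
    im=vision.grab_frame(n); cv2.imwrite(f"pics/{n}0.png",im[:,:,::-1])
    c=vision.calibration(n); print(n,c)
    for l in ["base","carousel","hub","tin_red","soup_can","jar","carton","tape_roll"]:
        print(l,[(round(d["p"],2),[round(v) for v in d["rect"]]) for d in recognise(l,n)[:3]])
print(vision.calibration("wrist"),robot.current_time_s(),robot.current_eef_rot())
E
```

```text
pics
top {'mtx': array([[528.09034518,   0.        , 314.32836341],
       [  0.        , 528.09034518, 236.58958313],
       [  0.        ,   0.        ,   1.        ]]), 'extrinsics': array([[ 0.01591334, -0.99985328, -0.00633844,  0.01465355],
       [ 0.97995449,  0.01433697,  0.19870495, -0.53440343],
       [-0.19858493, -0.00937344,  0.98003886, -1.27459963],
       [ 0.        ,  0.        ,  0.        ,  1.        ]])}
base [(0.97, [312, 303, 37, 36])]
carousel [(0.81, [335, 237, 113, 108])]
hub [(0.75, [336, 239, 113, 113])]
tin_red [(0.9, [339, 207, 20, 31]), (0.56, [311, 304, 35, 38])]
soup_can [(0.9, [503, 270, 48, 39])]
jar [(0.87, [502, 209, 39, 36])]
carton [(0.7, [150, 189, 76, 52])]
tape_roll [(0.82, [143, 281, 48, 46])]
side {'mtx': array([[587.98654413,   0.        , 324.40175119],
       [  0.        , 587.98654413, 242.62585823],
       [  0.        ,   0.        ,   1.        ]]), 'extrinsics': array([[-0.9800502 , -0.19796831,  0.017611  ,  0.48832057],
       [ 0.1208824 , -0.52339935,  0.84346937, -0.13823522],
       [-0.15776262,  0.82877118,  0.53688852, 
[... 325 characters left out ...]
, [318, 177, 17, 32])]
carton [(0.78, [213, 348, 62, 110]), (0.25, [312, 254, 108, 79])]
tape_roll [(0.61, [318, 396, 51, 53])]
{'mtx': array([[369.54426673,   0.        , 318.26263954],
       [  0.        , 369.54426673, 231.82257494],
       [  0.        ,   0.        ,   1.        ]]), 'T_tool_cam': array([[-1.07526896e-03,  9.52416706e-01,  3.04797084e-01,
         7.76015482e-02],
       [ 9.99999421e-01,  1.01535626e-03,  3.55075815e-04,
        -9.56353567e-05],
       [ 2.87025119e-05,  3.04797289e-01, -9.52417247e-01,
        -1.59701466e-01],
       [ 0.00000000e+00,  0.00000000e+00,  0.00000000e+00,
         1.00000000e+00]])} 0.9 [ 1.79998944e+02 -1.19967725e-03  1.66036552e+02]
```

View pics/top0.png

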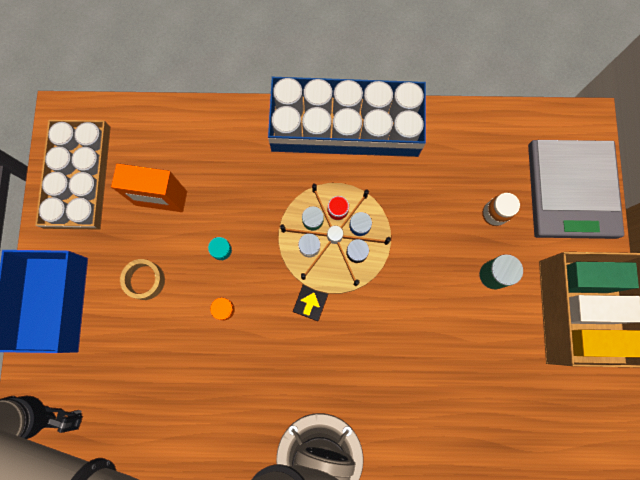

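View pics/side0.png

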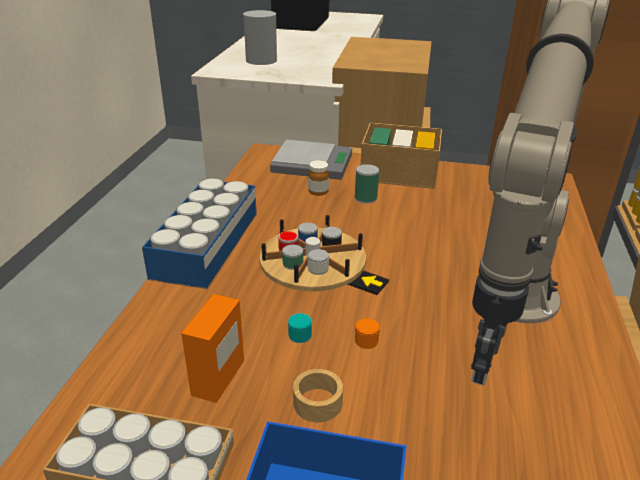

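```bash
python3 - <<'E'
import cv2
a=cv2.imread("pics/top0.png")[165:335,250:420]; cv2.imwrite("pics/top0c.png",cv2.resize(a,(595,595),interpolation=cv2.INTER_CUBIC))
a=cv2.imread("pics/side0.png")[190:310,240:400]; cv2.imwrite("pics/side0c.png",cv2.resize(a,(800,600),interpolation=cv2.INTER_CUBIC))
E
```

```text
(no output)
```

View pics/top0c.png

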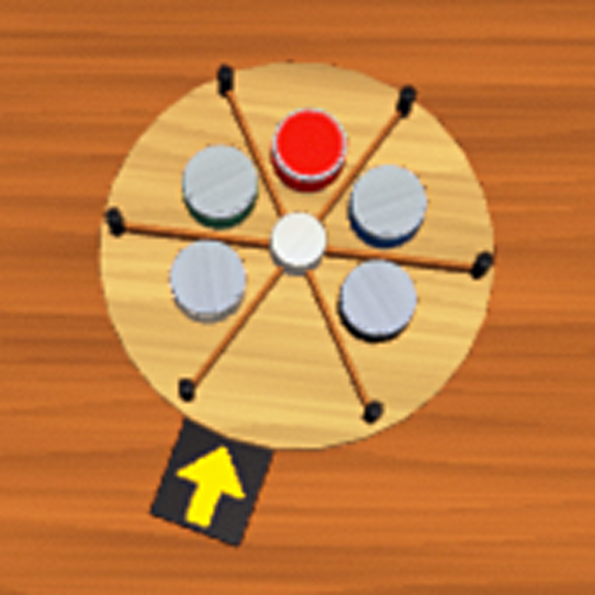

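View pics/side0c.png

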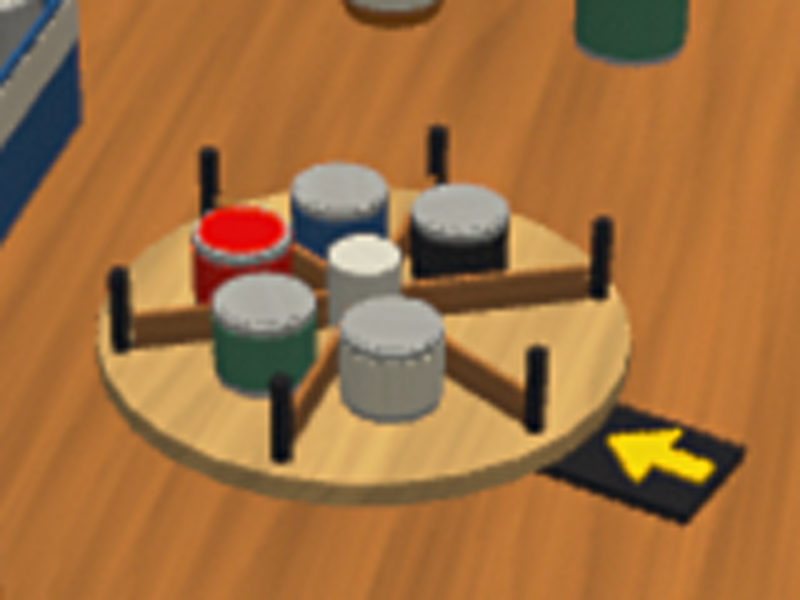

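One red-lidded tin shows: top camera at about (338, 207), with the hub at (335, 234) and the arrow at (311, 303). The orange and turquoise look-alikes stand off the carousel at (222, 309) and (219, 248), so I'll leave those alone. Next I'll measure the angles.

```bash
cat > h.py <<'E'
import numpy as np, cv2
from scipy.optimize import least_squares
from scipy.spatial.transform import Rotation as R
from station import robot, fingers, vision, workorder, recognise
def cam(name):
    c=vision.calibration(name); K=c["mtx"]
    if "extrinsics" in c: return K,np.linalg.inv(c["extrinsics"])
    T=np.eye(4); T[:3,:3]=R.from_euler("xyz",robot.current_eef_rot(),degrees=True).as_matrix(); T[:3,3]=robot.current_tool_pos()
    return K,T@c["T_tool_cam"]
def unproj(K,Twc,uv,z):
    d=np.array([(uv[0]-K[0,2])/K[0,0],-(uv[1]-K[1,2])/K[1,1],-1]); d=Twc[:3,:3]@d; o=Twc[:3,3]
    return (o+d*(z-o[2])/d[2])[:2]
def proj(K,Twc,P):
    p=np.linalg.inv(Twc)@np.r_[P,1]; return np.array([K[0,2]+K[0,0]*p[0]/-p[2],K[1,2]+K[1,1]*-p[1]/-p[2]])
def blobs(mask,amin,sub=None):
    n,l,s,c=cv2.connectedComponentsWithStats(mask.astype(np.uint8))
    return [(c[i],s[i,4]) for i in range(1,n) if s[i,4]>=amin]
def measure(name,guess,verbose=True,im=None,tag=None):
    K,T=cam(name)
    im=vision.grab_frame(name) 
    if tag: cv2.imwrite(f"pics/{tag}.png",im[:,:,::-1])
    h=cv2.cvtColor(im,cv2.COLOR_RGB2HSV).astype(int); H,S,V=h[...,0],h[...,1],h[...,2]
    out={}
    def best(mask,z,amin=20,rmax=.25):
        bl=[(a,unproj(K,T,c,z),c) for c,a in blobs(mask,amin)]
        bl=[b for b in bl if np.linalg.norm(b[1]-guess)<rmax]
        return max(bl,key=lambda b:b[0]) if bl else None
    out["arrow"]=best((H>24)&(H<34)&(S>200)&(V>150),.0125)
    out["red"]=best(((H<4)|(H>176))&(S>200)&(V>190),.075)
    if verbose:
        for k,v in out.items(): print(name,k,v)
    return out,im,K,T
E
python3 - <<'E'
from h import *
g=np.array([.57,-.04])
o,im,K,T=measure("top",g)
print("hub",unproj(K,T,(250+298/3.5,165+241/3.5),.075))
pg=np.array([[225,73],[408,93],[483,260],[373,406],[187,385],[114,216]])/3.5+[250,165]
P=np.array([unproj(K,T,p,.08) for p in pg]);print(P)
c=P.mean(0);print(c,[(np.linalg.norm(p-c),np.degrees(np.arctan2(*(p-c)[::-1]))) for p in P])
for k in("arrow","red"):
    d=o[k][1]-c;print(k,np.linalg.norm(d),np.degrees(np.arctan2(d[1],d[0])))
for ps in range(0,360,15):
    a=np.radians(ps); p=[c[0]+.132*np.cos(a),c[1]+.132*np.sin(a),.062]
    print(ps,[ (lambda q: None if q is None else np.round(q).astype(int).tolist())(robot.inverse_kinematics(p,[180,0,y])) for y in (ps,)])
print(robot.inverse_kinematics([c[0]-.1,c[1],.4],[180,0,86]), robot.current_time_s())
E
```

```text
top arrow (np.int32(185), array([0.37112961, 0.03227244]), array([309.67027027, 302.88648649]))
top red (np.int32(240), array([ 0.61015205, -0.03502894]), array([337.8625, 205.4625]))
hub [ 0.53745267 -0.02881028]
[[ 0.65886741  0.02474207]
 [ 0.64579929 -0.10651837]
 [ 0.52466856 -0.15873159]
 [ 0.42055063 -0.08147886]
 [ 0.43321516  0.04752171]
 [ 0.55256634  0.1015443 ]]
[ 0.5392779  -0.02882012] [(np.float64(0.1310364869859034), np.float64(24.12682991329607)), (np.float64(0.1318477316622784), np.float64(-36.107553817880564)), (np.float64(0.13073034098428787), np.float64(-96.41630314965094)), (np.float64(0.1298811254420301), np.float64(-156.08142495373747)), (np.float64(0.13068045179699864), np.float64(144.25441781955638)), (np.float64(0.1310399412960626), np.float64(84.17977047589132))]
arrow 0.1789026202455215 160.03262488716408
red 0.07114558489095182 -5.006529074736441
0 [[-28, 47, 52, 78, -37, 72, -64]]
15 [[-32, 48, 54, 79, -39, 73, -50]]
30 [[-35, 45, 52, 82, -37, 71, -39]]
45 [[-37, 42, 49, 85, -33, 68, -28]]
60 [[-39, 38, 45, 89, -29, 65, -17]]
75 [[-40, 34, 42, 94, -25, 61, -6]]
90 [[-40, 29, 38, 100, -21, 58, 5]]
105 [[-40, 25, 36, 105, -17, 56, 18]]
120 [[-40, 21, 35, 110, -15, 54, 32]]
135 [[-41, 17, 37, 115, -13, 52, 48]]
150 [[-42, 15, 41, 118, -13, 51, 66]]
165 [[-42, 14, 45, 120, -13, 51, 85]]
180 [[-40, 14, 49, 121, -14, 51, 106]]
195 [[-38, 16, 52, 120, -16, 51, 128]]
210 [[-38, 21, 60, 117, -23, 54, 154]]
225 [[54, 25, -51, 110, 23, 56, 127]]
240 [[60, 33, -62, 106, 33, 62, 135]]
255 [[-29, 37, 65, 103, -37, 64, -147]]
270 [[-27, 41, 64, 98, -40, 67, -132]]
285 [[-26, 45, 64, 93, -43, 70, -118]]
300 [[-26, 48, 64, 88, -44, 73, -105]]
315 [[-26, 50, 64, 84, -46, 75, -93]]
330 [[-28, 52, 64, 81, -47, 76, -81]]
345 [[-30, 53, 64, 79, -47, 77, -70]]
[-54.03962461   3.24698756  59.99721111  80.07417474  -2.84123607
  98.29082786   1.50767871] 0.95
```

```bash
python3 - <<'E'
from h import *
robot.move_j([3,10,0,75,0,95,-60])
print(robot.current_tool_pos(),robot.current_eef_rot(),robot.current_time_s())
o,im,K,T=measure("wrist",np.array([.54,-.03]),tag="w1")
print("centre at",unproj(K,T,(320,240),.05))
q0=robot.current_joint_positions()
c=np.array([.5393,-.0288])
for ps in range(15,200,15):
    a=np.radians(ps); p=[c[0]+.132*np.cos(a),c[1]+.132*np.sin(a),.062]
    q=robot.inverse_kinematics(p,[180,0,ps]); print(ps,None if q is None else np.round(q).astype(int).tolist())
E
```

```text
[ 0.4969628  -0.04177983  0.36934478] [-1.79951989e+02  1.22082832e-02  2.71425546e+01] 3.4333
wrist arrow None
wrist red None
centre at [ 0.42031252 -0.08353633]
15 [-1, 38, -1, 78, 0, 65, -77]
30 [-3, 36, -3, 80, 2, 64, -66]
45 [-4, 34, -5, 84, 3, 62, -55]
60 [-5, 32, -7, 88, 4, 60, -43]
75 [-5, 29, -9, 93, 5, 58, -31]
90 [-4, 26, -11, 98, 6, 56, -18]
105 [-3, 22, -13, 104, 6, 55, -3]
120 [-1, 19, -13, 109, 5, 53, 13]
135 [1, 16, -13, 113, 5, 51, 30]
150 [4, 13, -13, 116, 4, 51, 49]
165 [8, 12, -12, 119, 3, 50, 69]
180 [12, 11, -12, 119, 3, 50, 89]
195 [16, 12, -11, 118, 3, 50, 108]
```

View pics/w1.png

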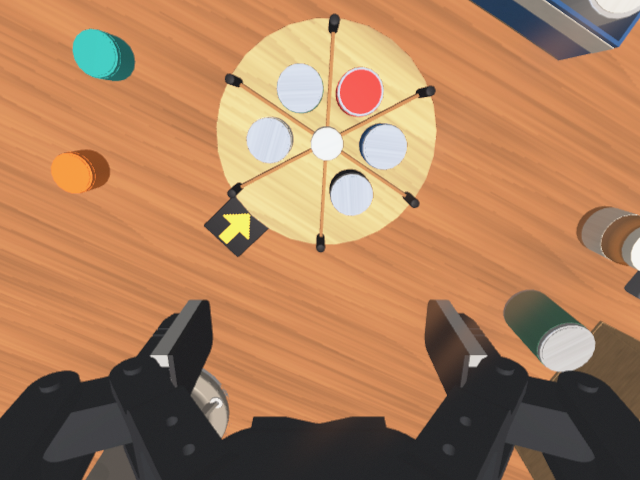

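The wrist view is clear: hub (327, 143), red lid (360, 92), arrow (236, 228), with the peg I'll use at the top (334, 20). I'll measure from it, then push.

```bash
sed -i 's/(S>200)&(V>150),.0125/(S>130)\&(V>170),.0125/; s/(S>200)&(V>190),.075/(S>150)\&(V>170),.075/' h.py
python3 - <<'E'
from h import *
g=np.array([.54,-.03])
o,im,K,T=measure("wrist",g)
f=lambda d:(np.linalg.norm(d),np.degrees(np.arctan2(d[1],d[0])))
hub=unproj(K,T,(327,143),.075)
P=np.array([unproj(K,T,p,.08) for p in [(334.5,18.5),(430,90),(414,202),(320.5,246),(235,190),(230,77)]])
c=P.mean(0); print("hub",hub,"pegcentre",c,[f(p-c) for p in P])
for k in("arrow","red"): print(k,f(o[k][1]-c),f(o[k][1]-hub))
h=cv2.cvtColor(im,cv2.COLOR_RGB2HSV); print(h[92,360],h[228,236])
cv2.imwrite("pics/w1c.png",cv2.resize(im[0:270,180:460,::-1],None,fx=2.2,fy=2.2,interpolation=cv2.INTER_CUBIC))
E
```

```text
wrist arrow (np.int32(550), array([0.37187359, 0.02953122]), array([235.87636364, 226.15818182]))
wrist red (np.int32(1346), array([ 0.60999377, -0.03781647]), array([359.8833581 ,  91.19019316]))
hub [ 0.54125544 -0.03096948] pegcentre [ 0.54230693 -0.03075039] [(np.float64(0.1301954944865083), np.float64(24.11233108059691)), (np.float64(0.1298611850484277), np.float64(-36.37021424512645)), (np.float64(0.13019626518716973), np.float64(-96.60642318153023)), (np.float64(0.13071270327890983), np.float64(-156.36763981673067)), (np.float64(0.1269158395547655), np.float64(143.8305352846731)), (np.float64(0.13137213829562538), np.float64(83.97655987785497))]
arrow (np.float64(0.1807799675996412), np.float64(160.52151107241477)) (np.float64(0.17986257950330425), np.float64(160.34402341260414))
red (np.float64(0.06805467022697084), np.float64(-5.959725334991946)) (np.float64(0.0690784995885078), np.float64(-5.68843743654838))
[  2 165 246] [ 29 141 247]
```

View pics/w1c.png

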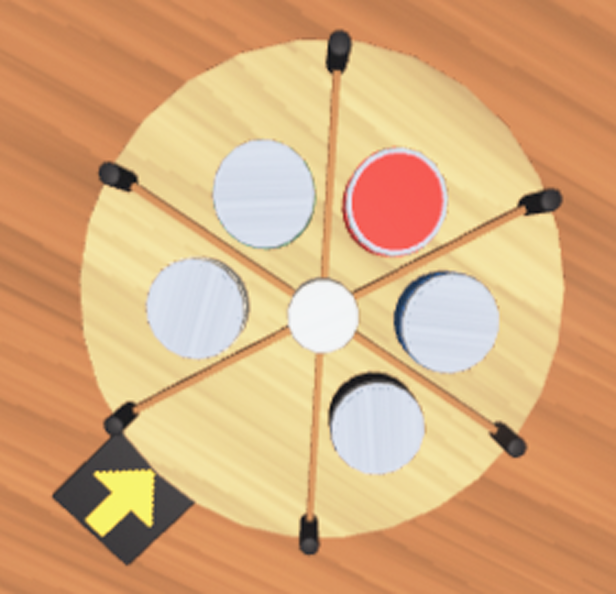

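```bash
cat >> h.py <<'E'
C=np.array([.5405,-.0300])
def pose(ang,z=.062,r=.132):
    a=np.radians(ang); return [C[0]+r*np.cos(a),C[1]+r*np.sin(a),z]
E
python3 - <<'E'
from h import *
fingers.gripper_to(.33)
robot.move_to(pose(24,.15),[180,0,24])
print(robot.current_time_s(),robot.current_tool_pos())
s=robot.line_to(pose(24,.062),velocity=.08,f_stop=6)
print("stopped",s,robot.current_tool_pos(),robot.current_contact_force(),robot.current_finger_gap(),robot.current_time_s())
im=vision.grab_frame("wrist");cv2.imwrite("pics/w2.png",im[:,:,::-1])
im=vision.grab_frame("side");cv2.imwrite("pics/s2.png",cv2.resize(im[170:330,220:420,::-1],(800,640))[:600])
E
```

```text
5.2083 [0.66191408 0.02283297 0.15196924]
stopped False [0.66179822 0.02372611 0.06283878] [-0.31481412 -0.08770786  0.23405816] 0.33182583271473537 6.4583
```

View pics/w2.png

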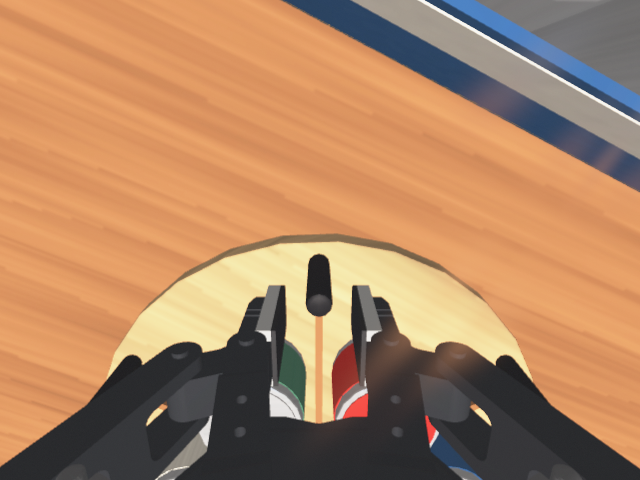

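View pics/s2.png

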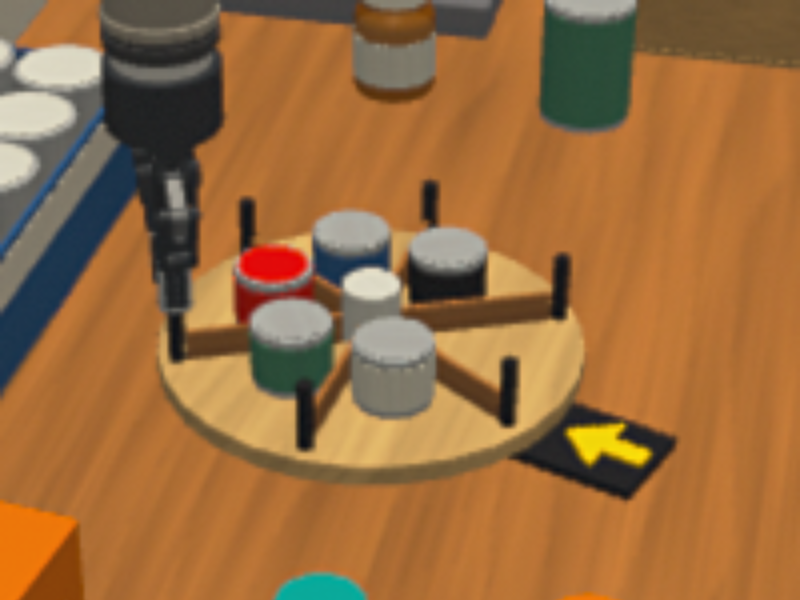

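The peg sits centred between the jaws (wrist (318, 300)). I'll push anticlockwise in small arc steps and stop a little short.

```bash
python3 - <<'E'
from h import *
Z=.056
robot.line_to(pose(24,Z),velocity=.05)
fmax=0
for a in np.append(np.arange(32,184,8),188):
    robot.line_to(pose(a,Z),[180,0,a],velocity=.06)
    F=robot.current_contact_force(); fmax=max(fmax,np.linalg.norm(F))
    if np.linalg.norm(F)>12: print("force",a,F);break
print(a,fmax,robot.current_tool_pos(),robot.current_time_s())
o,im,K,T=measure("top",C,tag="t3")
for k in("arrow","red"):
    if o[k]: d=o[k][1]-C; print(k,np.linalg.norm(d),np.degrees(np.arctan2(d[1],d[0])))
im=vision.grab_frame("side");cv2.imwrite("pics/s3.png",cv2.resize(im[170:330,220:420,::-1],(750,600)))
E
```

```text
188 1.9053214880498195 [ 0.40986129 -0.04774654  0.0560345 ] 16.1417
top arrow (np.int32(191), array([0.37096697, 0.03197832]), array([309.78534031, 302.95287958]))
top red (np.int32(167), array([0.47641526, 0.01001881]), array([319.11377246, 257.98203593]))
arrow 0.18050695857796856 159.91846938128035
red 0.07555368352777728 148.01657630900704
```

View pics/t3.png

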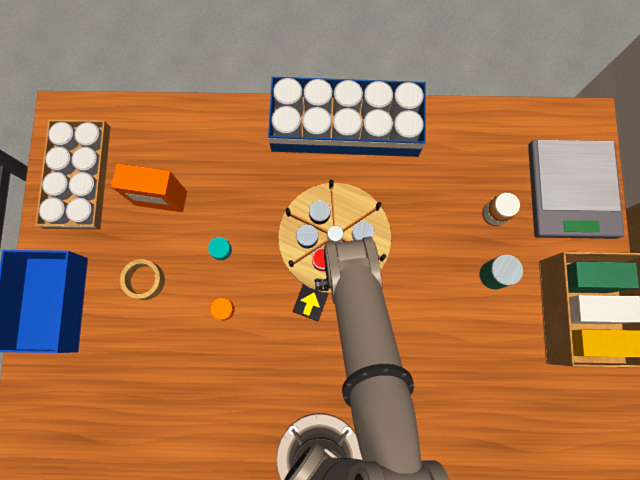

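View pics/s3.png

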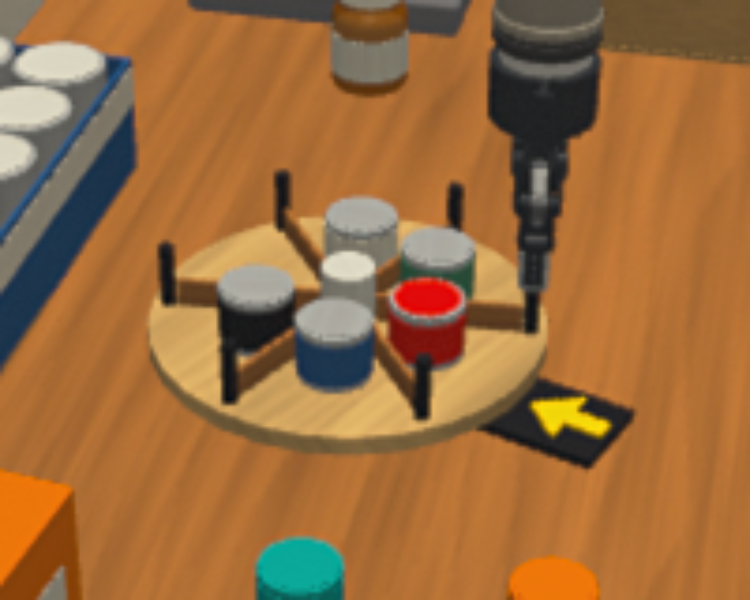

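```bash
cat >> h.py <<'E'
def pegphase(im,K,T,cen):
    # best phase: dark pixels near predicted peg top patches
    g=cv2.GaussianBlur(im.min(axis=2) if False else im.max(axis=2),(0,0),.8).astype(np.float32)
    ph=np.arange(0,60,.1); sc=[]
    for p in ph:
        v=[]
        for k in range(6):
            a=np.radians(p+60*k); 
            for r in (.129,.132,.135):
                for z in (.08,.065,.05):
                    v.append(proj(K,T,[cen[0]+r*np.cos(a),cen[1]+r*np.sin(a),z]))
        v=np.array(v,np.float32); s=cv2.remap(g,v[:,:1],v[:,1:],cv2.INTER_LINEAR)[:,0].reshape(6,-1).mean(1)
        sc.append(s)
    return ph,np.array(sc)
E
python3 - <<'E'
from h import *
K,T=cam("top"); ct=np.array([.539,-.0288])
for f in("top0","t3"):
    im=cv2.imread(f"pics/{f}.png")
    ph,s=pegphase(im,K,T,ct)
    # per-peg minima
    print(f,[(round(ph[s[:,k].argmin()]+60*k,1),round(float(s[:,k].min()))) for k in range(6)])
E
```

```text
top0 [(np.float64(24.9), 37), (np.float64(84.8), 43), (np.float64(143.9), 51), (np.float64(202.8), 50), (np.float64(264.3), 49), (np.float64(324.4), 36)]
t3 [(np.float64(5.0), 36), (np.float64(65.3), 40), (np.float64(171.7), 35), (np.float64(182.8), 101), (np.float64(244.2), 63), (np.float64(305.2), 42)]
```

The red tin is about 5° short, from the peg phase (about 185° now, about 190.2° wanted). I'll push the remainder, lift off and measure with a clear view.

```bash
python3 - <<'E'
from h import *
Z=.056
robot.line_to(pose(193.2,Z),[180,0,193.2],velocity=.03)
robot.pause(.2)
print(robot.current_contact_force(),robot.current_tool_pos())
# back off to centre of cage, lift
robot.line_to(pose(190,Z),[180,0,190],velocity=.03)
robot.line_to(pose(190,.15),velocity=.1)
robot.move_j([3,10,0,75,0,95,-60])
print(robot.current_time_s())
o,im,K,T=measure("wrist",C,tag="w4"); 
ot,imt,Kt,Tt=measure("top",C,tag="t4")
f=lambda d:(np.linalg.norm(d),np.degrees(np.arctan2(d[1],d[0])))
for oo,cc,n in((o,np.array([.5413,-.0310]),"wrist"),(ot,np.array([.5385,-.0288]),"top")):
    for k in("arrow","red"):
        if oo[k]: print(n,k,f(oo[k][1]-cc))
for i,K,T,cc in((im,K,T,np.array([.5413,-.0310])),(imt,Kt,Tt,np.array([.539,-.0288]))):
    ph,s=pegphase(i,K,T,cc); print([(round(ph[s[:,k].argmin()]+60*k,1),round(float(s[:,k].min()))) for k in range(6)])
print(robot.current_time_s())
cv2.imwrite("pics/w4c.png",cv2.resize(im[0:270,180:460,::-1],None,fx=2.2,fy=2.2,interpolation=cv2.INTER_CUBIC))
E
```

```text
[-0.49126845  0.33627605  0.55944238] [ 0.41197962 -0.05992724  0.05601274]
20.8417
wrist arrow (np.int32(554), array([0.37191813, 0.02943434]), array([235.19855596, 225.74909747]))
wrist red (np.int32(1064), array([ 0.47458932, -0.00591049]), array([283.19924812, 182.08646617]))
top arrow (np.int32(187), array([0.37111428, 0.03219557]), array([309.70053476, 302.89304813]))
top red (np.int32(110), array([0.47565391, 0.00812361]), array([319.88181818, 258.3       ]))
wrist arrow (np.float64(0.17984028693067927), np.float64(160.36393217792732))
wrist red (np.float64(0.07127270773111145), np.float64(159.3890058367268))
top arrow (np.float64(0.17815285514786305), np.float64(159.97819594020618))
top red (np.float64(0.07289021352074089), np.float64(149.56472547267236))
[(np.float64(10.9), 65), (np.float64(69.0), 59), (np.float64(128.9), 51), (np.float64(188.3), 52), (np.float64(250.0), 60), (np.float64(310.2), 77)]
[(np.float64(10.5), 46), (np.float64(70.2), 40), (np.float64(130.1), 53), (np.float64(180.0), 141), (np.float64(266.4), 128), (np.float64(352.6), 147)]
20.9417
```

View pics/w4c.png

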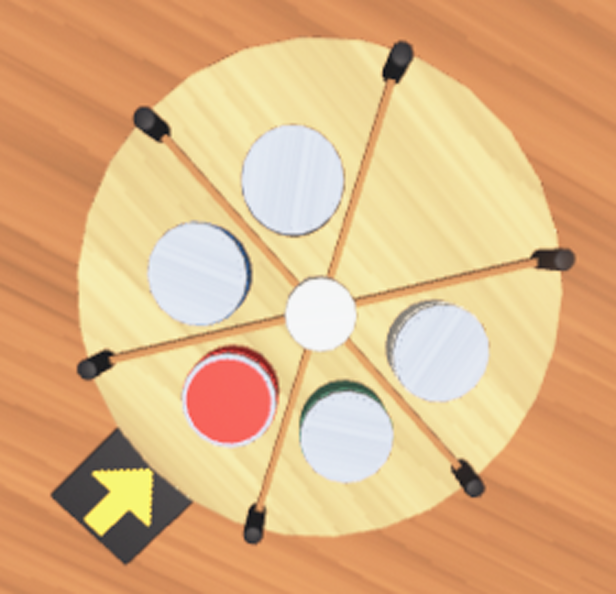

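View pics/t4.png

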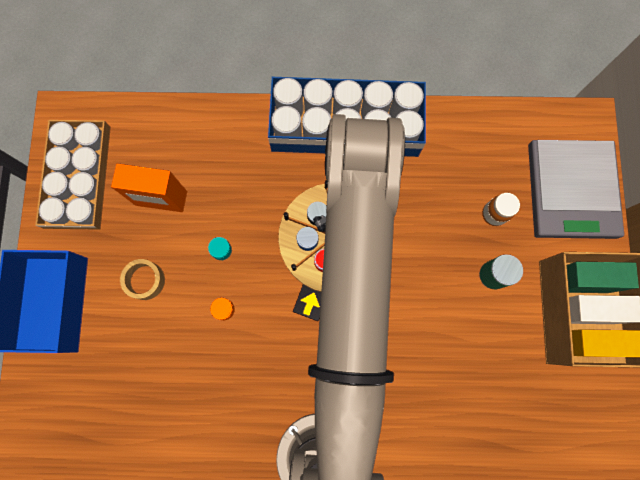

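The wrist view now shows the red lid at crop (229, 399), nearly on the line from the hub (321, 313) to the arrow (122, 497). I'll swing the arm aside for clear fixed-camera views before deciding on a trim.

```bash
cat >> h.py <<'E'
def ellfit(mask,near):
    n,l,s,c=cv2.connectedComponentsWithStats(mask.astype(np.uint8))
    i=min([i for i in range(1,n) if s[i,4]>40],key=lambda i:np.linalg.norm(c[i]-near))
    return c[i],s[i,4]
E
python3 - <<'E'
from h import *
robot.move_j([-45,5,0,75,0,100,-60])
print(robot.current_time_s())
ims={}
for n in("top","side"):
    o,im,K,T=measure(n,C,tag=n+"5"); 
    np.savez(f"pics/{n}5.npz",im=im)
im=np.load("pics/top5.npz")["im"]
cv2.imwrite("pics/top5c.png",cv2.resize(im[165:335,250:420,::-1],(595,595),interpolation=cv2.INTER_CUBIC))
K,T=cam("top")
for f in("top0","top5"):
    ph,s=pegphase(cv2.imread(f"pics/{f}.png"),K,T,np.array([.539,-.0288])); print(f,[(round(ph[s[:,k].argmin()]+60*k,1),round(float(s[:,k].min()))) for k in range(6)])
E
```

```text
22.3917
top arrow (np.int32(190), array([0.37097915, 0.03208797]), array([309.74210526, 302.94736842]))
top red (np.int32(281), array([ 0.47474786, -0.00381525]), array([324.74377224, 258.7366548 ]))
side arrow (np.int32(88), array([0.36962603, 0.02875474]), array([370.78409091, 280.34090909]))
side red (np.int32(132), array([ 0.47337298, -0.00801411]), array([334.81060606, 247.79545455]))
top0 [(np.float64(24.9), 37), (np.float64(84.8), 43), (np.float64(143.9), 51), (np.float64(202.8), 50), (np.float64(264.3), 49), (np.float64(324.4), 36)]
top5 [(np.float64(10.3), 37), (np.float64(70.4), 41), (np.float64(130.1), 54), (np.float64(188.9), 49), (np.float64(249.1), 63), (np.float64(310.1), 38)]
```

View pics/top5c.png

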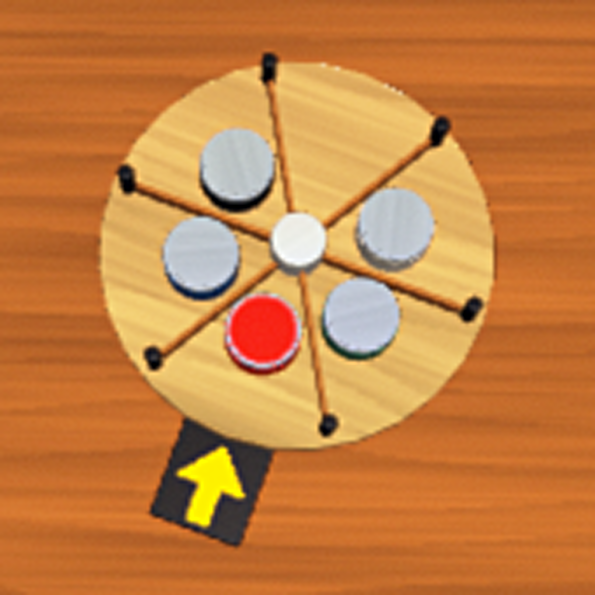

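```bash
python3 - <<'E'
from h import *
f=lambda d:(round(np.linalg.norm(d),4),round(np.degrees(np.arctan2(d[1],d[0])),2))
def ana(fn,K,T):
    im=cv2.imread(f"pics/{fn}.png")[:,:,::-1]
    big=cv2.resize(im,None,fx=4,fy=4,interpolation=cv2.INTER_CUBIC)
    h=cv2.cvtColor(big,cv2.COLOR_RGB2HSV).astype(int);H,S,V=h[...,0],h[...,1],h[...,2]
    def cen(m,z,near,rm):
        n,l,s,c=cv2.connectedComponentsWithStats(m.astype(np.uint8))
        r=[]
        for i in range(1,n):
            if s[i,4]<150: continue
            cnt=max(cv2.findContours((l==i).astype(np.uint8),0,1)[0],key=cv2.contourArea)
            hull=cv2.convexHull(cnt)
            e=cv2.fitEllipse(hull)[0] if len(hull)>5 else c[i]
            for src in(c[i],e):
                uv=(np.array(src)+.5)/4-.5; P=unproj(K,T,uv,z)
                if np.linalg.norm(P-near)<rm: r.append((int(s[i,4]),P.round(4)))
        return r
    hub=cen((S<25)&(V>225),.075,C,.02); red=cen(((H<6)|(H>174))&(S>140)&(V>200),.075,C,.1); ar=cen((H>24)&(H<34)&(S>120)&(V>170),.0125,[.371,.031],.03)
    print(fn,"hub",hub,"red",red,"arrow",ar)
    for hb in hub[:2]:
        print([f(r[1]-hb[1]) for r in red[-2:]+ar[:1]])
K,T=cam("top"); ana("top0",K,T); ana("top5",K,T)
K,T=cam("side"); ana("side0",K,T); ana("side5",K,T)
# wrist pose (nominal view pose)
c=vision.calibration("wrist");Tt=np.eye(4);Tt[:3,:3]=R.from_euler("xyz",[-179.952,.0122,27.1425],degrees=True).as_matrix();Tt[:3,3]=[.49696,-.04178,.36934]
ana("w1",c["mtx"],Tt@c["T_tool_cam"]);ana("w4",c["mtx"],Tt@c["T_tool_cam"])
E
```

```text
top0 hub [(2590, array([ 0.54  , -0.0281])), (2590, array([ 0.54  , -0.0281]))] red [(4298, array([ 0.6103, -0.0354])), (4298, array([ 0.6104, -0.0355]))] arrow [(3162, array([0.371 , 0.0322])), (3162, array([0.3691, 0.0328]))]
[(np.float64(0.0707), np.float64(-5.93)), (np.float64(0.0708), np.float64(-6.0)), (np.float64(0.1794), np.float64(160.36))]
[(np.float64(0.0707), np.float64(-5.93)), (np.float64(0.0708), np.float64(-6.0)), (np.float64(0.1794), np.float64(160.36))]
top5 hub [(2623, array([ 0.54  , -0.0281])), (2623, array([ 0.5401, -0.0281]))] red [(4509, array([ 0.4749, -0.0037])), (4509, array([ 0.4749, -0.0037]))] arrow [(3188, array([0.371 , 0.0322])), (3188, array([0.3687, 0.0328]))]
[(np.float64(0.0695), np.float64(159.45)), (np.float64(0.0695), np.float64(159.45)), (np.float64(0.1794), np.float64(160.36))]
[(np.float64(0.0696), np.float64(159.48)), (np.float64(0.0696), np.float64(159.48)), (np.float64(0.1795), np.float64(160.37))]
side0 hub [] red [(1957, array([ 0.6086, -0.0391])), (1957, array([ 0.6085, -0.0393]))] arrow [(1382, array([0.3696, 0.0289])), (1382, array([
[... 440 characters left out ...]
64(-5.98)), (np.float64(0.0701), np.float64(-5.98)), (np.float64(0.1788), np.float64(160.33))]
[(np.float64(0.0701), np.float64(-5.9)), (np.float64(0.0701), np.float64(-5.9)), (np.float64(0.1789), np.float64(160.3))]
w4 hub [(12865, array([ 0.5403, -0.0291])), (12865, array([ 0.5404, -0.0291]))] red [(17192, array([ 0.4746, -0.0046])), (17192, array([ 0.4746, -0.0046]))] arrow [(9090, array([0.3719, 0.0306])), (9090, array([0.3696, 0.0314]))]
[(np.float64(0.0701), np.float64(159.55)), (np.float64(0.0701), np.float64(159.55)), (np.float64(0.1787), np.float64(160.48))]
[(np.float64(0.0702), np.float64(159.58)), (np.float64(0.0702), np.float64(159.58)), (np.float64(0.1788), np.float64(160.49))]
```

Two cameras agree: the tin is at 159.5° and the arrow at 160.4°, so it is 0.9° short. There's time for a gentle trim.

```bash
python3 - <<'E'
from h import *
Z=.056
robot.move_j([3,10,0,75,0,95,60])
robot.move_to(pose(190,.15),[180,0,190])
s=robot.line_to(pose(190,Z),velocity=.08,f_stop=6); print("stop",s)
if not s:
    robot.line_to(pose(194.1,Z),[180,0,194.1],velocity=.02)
    robot.pause(.2); print(robot.current_tool_pos(),robot.current_contact_force())
    robot.line_to(pose(190.7,Z),[180,0,190.7],velocity=.03)
robot.line_to(pose(190.7,.15),velocity=.1)
print(robot.current_time_s())
robot.move_j([3,10,0,75,0,95,60])
robot.move_j([-45,5,0,75,0,100,-20])
print(robot.current_time_s())
f=lambda d:np.degrees(np.arctan2(d[1],d[0]))
im=vision.grab_frame("top"); cv2.imwrite("pics/top6.png",im[:,:,::-1])
cv2.imwrite("pics/top6c.png",cv2.resize(im[165:335,250:420,::-1],(595,595),interpolation=cv2.INTER_CUBIC))
big=cv2.resize(im,None,fx=4,fy=4,interpolation=cv2.INTER_CUBIC)
h=cv2.cvtColor(big,cv2.COLOR_RGB2HSV).astype(int);H,S,V=h[...,0],h[...,1],h[...,2]
K,T=cam("top")
def g(m,z):
    return [(unproj(K,T,(c+.5)/4-.5,z),a) for c,a in blobs(m,150)]
for P,a in g(((H<6)|(H>174))&(S>140)&(V>200),.075):
    d=P-[.54,-.0281]
    if np.linalg.norm(d)<.1: print("red",P,a,f(d))
ph,s=pegphase(im,K,T,np.array([.539,-.0288])); print([round(ph[s[:,k].argmin()]+60*k,1) for k in range(6)])
E
```

```text
stop False
[ 0.41243512 -0.06206777  0.0559872 ] [ 0.21231841 -0.26387832 -0.31528933]
28.8917
31.275
red [ 0.47454109 -0.00472376] 4503 160.3476822829432
[np.float64(11.3), np.float64(71.1), np.float64(131.0), np.float64(189.8), np.float64(250.6), np.float64(311.2)]
```

View pics/top6.png

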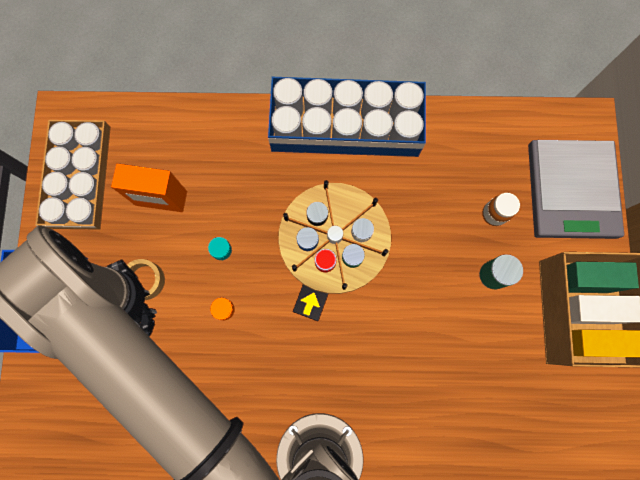

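View pics/top6c.png

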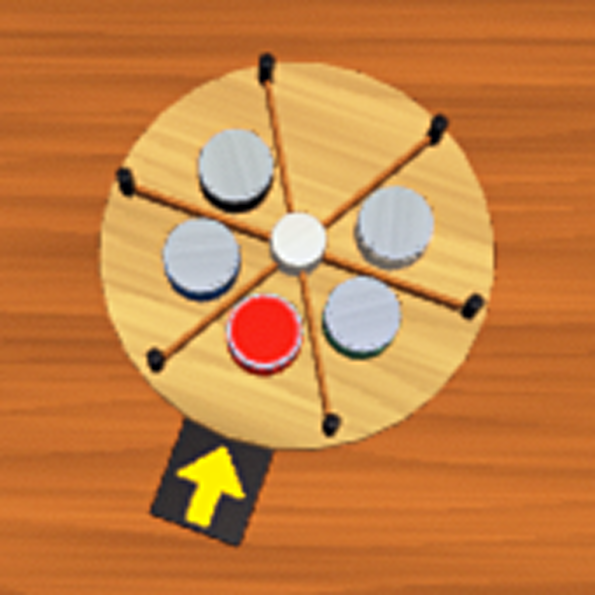

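The red tin now stands at 160.35° and the arrow at 160.36°. In the top view every bystander is where it was, and the arm is well clear on the left. I'll hand in.

```bash
python3 - <<'E'
from h import *
workorder.close_job(); print(robot.current_time_s())
E
```

```text
the job is handed in; nothing more can be done
the job is handed in; nothing more can be done
```

The red-lidded tin now stands in line with the yellow arrow, and I handed the job in shortly after 31 s of the 51 s allowed. I turned the carousel about 166° anticlockwise by pushing one rim peg held loosely between the part-open fingers.

- **Alignment:** the first full push stopped 0.9° short (top and wrist cameras agreed), so I trimmed it with a second small push. In the last top-camera check the tin is at 160.35° and the arrow at 160.36°. I did not repeat the wrist or side view after the trim. Camera error is likely about half a degree.
- **Forces:** readings on the tool while turning stayed below 2 N. They were taken at the end of each arc step, not continuously.
- **Surroundings:** in the last top picture all five tins stand upright in their places. The look-alikes and the other things on the bench look unmoved. The arm hides part of the tape roll in that picture, but it was clear and unmoved in earlier ones.
- **Hand:** it is well clear of the carousel, off to the left.

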